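Snap the dust cap onto the inhaler spacer and keep it pressed

ROBOT

A 6-joint arm with a two-finger parallel gripper is mounted at the origin on the work surface. World frame = base frame: x ahead of the robot, y to its left, z up, the work surface at z = 0. Lengths are in mm, angles in rad, forces in N, time in s.
With the tool pointing down it reaches from about 275 to 1000 mm from the base axis. Payload 8.4 kg.
Tool frame: the origin (TCP) lies at the centre of the arm's flange, where the gripper is bolted on; the fingertips stand r.tip_extent ahead of it and the grasp point (between the pads) lies 155 mm ahead of it (r.tip_extent is the distance from the TCP to the fingertips, in mm); z points along the fingers, y is the direction in which the jaws open and shut (so a half turn about z gives the same grasp; the last joint's range is limited). The gripper opens to 85 mm and grips with 20 to 120 N. Pads are 22 mm wide; open, the fingers measure 114 mm over their backs; the gripper's body (76 mm by 85 mm) begins 54 mm behind the grasp point. The pads swing forward as they close: fully open they stand 13 mm farther back than shut.
Start: joints at [1.134, 0.353, 1.633, -0, 1.155, -0.002], TCP at [263.268, 566.851, 404.681] pointing down, gripper open.
Joint ranges: [-2.63, 2.63], [-0.92, 2.1], [0.06, 2.66], [-1.3, 4.44], [0, 2.69], [-3.02, 3.02]. Speed limits (rad/s): [2.22, 2.22, 2.79, 3.14, 3.14, 3.14].

INTERFACE

Orientations are given as [roll, pitch, yaw] about the fixed x, y, z axes, in that order (R = Rz(yaw) Ry(pitch) Rx(roll)).
In Python, from rig import sense, grab_frame, job, r gives the robot as it stands. The module is installed in compiled form; this text tells all that it offers.
- The arm moves only by the shell command python3 -m creep 'ROWS' [FORCE]. ROWS is JSON, a list of rows, each a list of 7 numbers: the turn, a rotation vector about the tool's x, y, z in rad, then the shift along the tool's x, y, z in mm, then the closure, from 0 (fully open) to 1 (shut). In form: [[wx, wy, wz, dx, dy, dz, fingers], ...]. A call has 1 to 10 rows; each row shifts and turns the pose as measured when the row begins, along the tool's axes as they then stand; what a row does not reach is not made up. A row lasts 1/12 s, in which the tool goes at most 41.7 mm and 7.16 degrees, less where a joint would pass 70% of its speed; a pose out of reach is approached as far as the arm can. A call with a gripper value outside its range is refused whole. The fingers move at their own pace and stop on an object; FORCE is the grip in N (left out, the last holds). Time passes only in rows, so rows that do not move let the fingers close. It gives the time, the measured TCP pose, the force and the opening at its end, in the units of the state.
- sense(): the state, without advancing time (a new reading comes with each control period).
- grab_frame(name): name is "scene" or "top" or "wrist"; returns a dict with "color" (480x640x3 uint8, red, green, blue), "mtx" (3x3 intrinsics, pixels), "T" (4x4, takes a point from camera to world coordinates). Camera axes: x right, y down, z forward; pixel columns grow to the right and rows downward; lengths in mm; the calibration is good to about 2 mm. A picture is of the moment at which its call begins. There is no depth.
- job.sign_off(): hands the job in, once; it reports no verdict.
The state is a dict: "clock": time; "qpos": joint angles; "qvel": joint speeds; "joint_efforts": joint torques, N m; "eef_pos": TCP position; "tcp_rot": TCP orientation; "contact_force": force on the tool from outside, world axes, zero at the start; "wrist_torque": the same for the moment, N m; "opening": opening from 0.0 (shut) to 1.0 (fully open).
Only numpy, scipy, OpenCV 4.12 (cv2) and the standard library are available. Lean on these libraries where they do the work, as an engineer would, in place of code of your own. Each camera call takes 0.05 s, during which the arm holds its last target.

TASK

Slide the white dust cap out through the open end of its keeper (the lips over its flange stop it from being lifted out), set it squarely over the mouthpiece of the inhaler spacer that stands upright in its stand, and press it straight down until it clicks fully home on the soft seal. Keep pressing after the click and do not let go: the job finishes with the gripper still on the cap, pushing it down firmly with about 10 N (anything from 8 to 15 N is fine). Leave the other things on the table where they are.

Things in the scene. Friction and masses are not known exactly. Their poses are not given: they have to be found in the camera images.
- cap: the dust cap: white plastic cup, open below, 36 mm tall, 41 mm across outside (grip it here), flat closed top. Round flange at its lower edge, 56 mm across, 3.5 mm thick; the flange's 29 mm hole is the snap lip, the bore above it is 35 mm wide, to 32 mm above the underside. About 30 g. Origin: centre of its underside, z up. It starts upright, standing on the keeper's 4 mm floor
- cap_top (a point): centre of the cap's flat top face, 36 mm above its underside
- keeper: fixed grey channel 100 mm long (x), 76 mm wide (y), 12.5 mm high, closed at its +x end, open at -x (roughly towards the robot). Origin: centre of underside. Floor 4 mm thick, inside width 60 mm; two lips over it (underside at 9.5 mm, top at 12.5 mm) leave a slot 46 mm wide for the cap's cup. The cap slides out along its -x
- keeper_mouth (a point): middle of the keeper's open end, on its floor, 50 mm from the keeper's origin along its -x. The cap's flange is clear of the lips once the cap's origin is 28 mm or more outside this point
- spacer: the inhaler spacer: tube 52 mm wide standing in a fixed grey foot 90 mm wide, cannot move or tip. Origin: centre of the foot's underside. On top, on its vertical centre line, the mouthpiece: a stud 25 mm in diameter with a tip tapered to 16 mm, round which four sprung bumps stand out to 33 mm across, 130 mm above the table
- stud_tip (a point): centre of the mouthpiece's tip, 149 mm above the table, 27 mm above the seat
- seat (a point): on the spacer's centre line, 122 mm above the table: where the cap's underside lies when fully home, the top of the unsquashed seal. Pressing down, the snap lip meets the bumps with the cap's underside about 15 mm above here and passes them with a push of about 6 to 15 N; about 10 mm above here the resistance starts to drop, and below 6 mm the cap pulls itself down (click)
- seal: black rubber seal ring round the foot of the mouthpiece, 48 mm across, 5 mm thick, on which the cap's flange lands; it yields 1 mm for each 3 N, at most 4 mm, then is hard. Origin: centre of its underside, 117 mm above the table when not squashed
- pill_case: bystander: flat seven-lid rainbow pill case, 154 x 34 x 23 mm, long side along its x; origin centre of underside
- steel_pillbox: bystander: small stainless pillbox with a wire clip, 62 x 46 x 22 mm; origin centre of underside
- tray: bystander: white ceramic tray at the back, 120 x 220 x 16 mm; origin centre of underside
- inhaler: bystander: L-shaped grey inhaler lying on the tray, about 110 x 34 x 30 mm; origin centre of underside
- basket: bystander: wicker-style hard plastic basket at the left side, 150 x 110 x 75 mm, with a jar in it; origin centre of underside
- tumbler: bystander: steel tumbler at the right side, 72 mm across, 100 mm tall; origin centre of underside
- syrup_bottle: bystander: amber bottle at the right side, 54 mm across, 120 mm tall; origin centre of underside

How it is judged:
By the outcome, as a careful person would: the job done as asked, in the order asked, and still so for the second after the job is handed in, while the arm keeps its last pose, push and grip.
It also fails if it takes over 58 s, if anything falls off the work surface, if the arm or the gripper's body presses on something with over 40 N, if the wrist force passes 120 N, or if a joint passes its speed limit or range.

## Working session

There is one attempt and no reset: what is moved stays moved. The work goes in short steps, Python scripts to look and compute and a shell command to move; the robot and the scene stay as the last step left them, time stands still between calls to the robot, and variables do not carry over. Pictures are saved under pics/ and viewed, and the job is handed in when it is done.

```bash
mkdir -p pics; python3 - <<'E'
from rig import sense, grab_frame, r
import cv2,pickle
s=sense();print(s);print(r.tip_extent)
for n in("scene","top","wrist"):
    f=grab_frame(n);cv2.imwrite(f"pics/{n}0.png",f["color"][:,:,::-1]);pickle.dump(f,open(f"pics/{n}0.pkl","wb"));print(n,f["mtx"],f["T"].round(3).tolist())
E
```

```text
{'clock': 0.0, 'qpos': array([ 1.13362764e+00,  3.53666755e-01,  1.63411811e+00, -3.43625526e-06,
        1.15516488e+00, -2.42458866e-03]), 'qvel': array([ 6.65001509e-05, -1.59734450e-03,  1.56195071e-03, -1.54837888e-04,
       -1.22795191e-03,  5.59507502e-04]), 'joint_efforts': array([-3.59723426e-04, -6.05265355e+01, -3.42070341e+01,  5.94144808e-05,
        9.15419514e-03,  6.87960596e-05]), 'eef_pos': array([263.15753365, 566.65473473, 403.95674092]), 'tcp_rot': array([-3.14023556e+00, -1.48573317e-07,  2.70684994e+00]), 'contact_force': array([-0.00227737, -0.5768614 ,  0.66923359]), 'wrist_torque': array([ 0.0139749 , -0.09078688,  0.03253979]), 'opening': 1.0002986905617355}
173.4
scene [[603.99347933   0.         318.89071429]
 [  0.         603.99347933 245.71504328]
 [  0.           0.           1.        ]] [[-0.432, 0.507, -0.746, 1637.798], [0.902, 0.221, -0.371, 521.367], [-0.023, -0.833, -0.553, 895.031], [0.0, 0.0, 0.0, 1.0]]
top [[587.4184777    0.         319.42422042]
 [  0.         587.4184777  236.775901  ]
 [  0.           0.           1.        ]] [[-0.004, -0.988, 0.155, 373.212], [-1.0, 0.0, -0.021, 17.067], [0.021, -0.155, -0.988, 1546.779], [0.0, 0.0, 0.0, 1.0]]
wrist [[427.6162956    0.         317.2499202 ]
 [  0.         427.6162956  237.80669661]
 [  0.           0.           1.        ]] [[0.42, 0.872, 0.25, 199.519], [0.907, -0.404, -0.117, 596.856], [-0.001, 0.276, -0.961, 373.708], [0.0, 0.0, 0.0, 1.0]]
```

View pics/scene0.png

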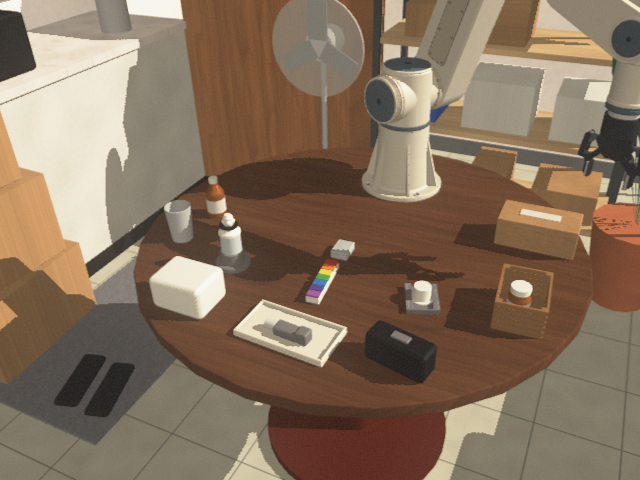

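View pics/top0.png

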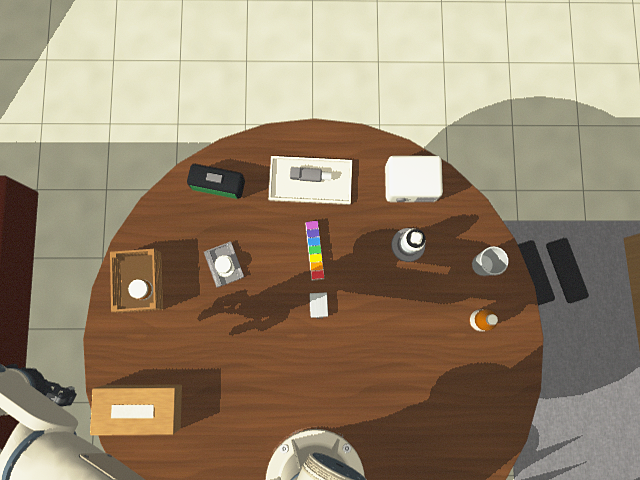

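```bash
python3 -c "
import cv2
a=cv2.imread('pics/top0.png');cv2.imwrite('pics/top0z.png',cv2.resize(a[120:345,200:500],(800,600),interpolation=cv2.INTER_CUBIC))"
```

```text
(no output)
```

The overview pictures show the keeper with the white cap near (224,265) in the top view and the spacer near (411,240). The pill case is between them. I'll zoom in on both.

```bash
python3 -c "
import cv2,numpy as np
a=cv2.imread('pics/top0.png')
k=cv2.resize(a[235:295,190:260],(400,343),interpolation=cv2.INTER_CUBIC)
s=cv2.resize(a[215:275,375:445],(400,343),interpolation=cv2.INTER_CUBIC)
b=cv2.imread('pics/scene0.png')
k2=cv2.resize(b[270:322,390:451],(400,341),interpolation=cv2.INTER_CUBIC)[:,:400]
s2=cv2.resize(b[208:278,200:270],(257,257),interpolation=cv2.INTER_CUBIC)
o=np.zeros((600,800,3),np.uint8);o[:343,:400]=k;o[:343,400:]=s;o[343:,:400]=k2[:257];o[343:,400:657]=s2
cv2.imwrite('pics/z1.png',o)"
```

```text
(no output)
```

View pics/z1.png

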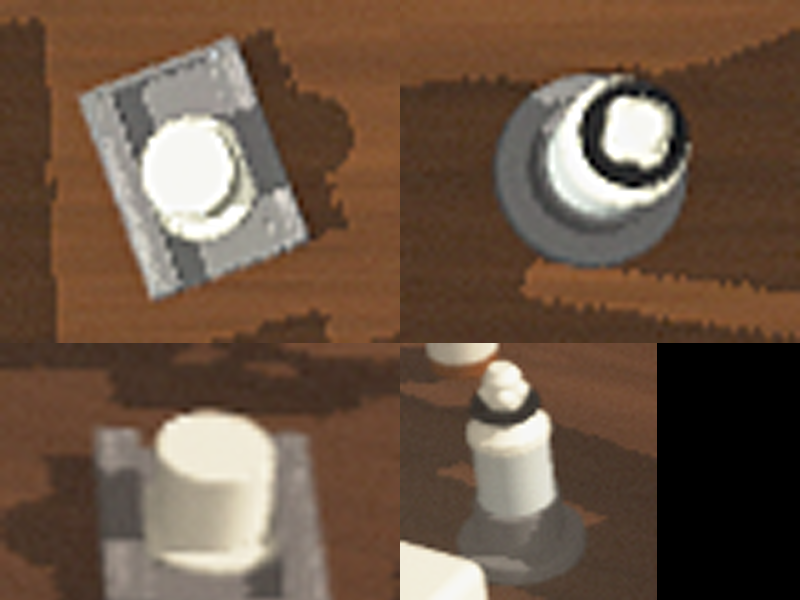

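```bash
cat > h.py <<'E'
import numpy as np
def ray(f,uv,z):
    d=f["T"][:3,:3]@np.linalg.inv(f["mtx"])@np.array([uv[0],uv[1],1.]);o=f["T"][:3,3]
    return o+d*(z-o[2])/d[2]
def proj(f,p):
    c=np.linalg.inv(f["T"])@np.append(p,1.);q=f["mtx"]@c[:3];return q[:2]/q[2]
E
python3 - <<'E'
import pickle,numpy as np
from h import *
t=pickle.load(open("pics/top0.pkl","rb"));s=pickle.load(open("pics/scene0.pkl","rb"))
k=5.714
C=np.array([ray(t,(190+x/k,235+y/k),12.5)for x,y in[(80,97),(235,37),(308,240),(152,298)]])
print(C.round(1),C.mean(0));print([np.linalg.norm(C[i]-C[i-1]).round(1) for i in range(4)])
for a,b in((3,0),(2,1)):
    d=C[b]-C[a];print("axis +x yaw",np.arctan2(d[1],d[0]))
print("captop",ray(t,(190+188/k,235+160/k),40), ray(s,(390+215/6.557,270+(446-343)/6.557),40))
print("seal",ray(t,(375+234/k,215+141/k),122),"tip",ray(t,(375+237/k,215+130/k),149),"foot",ray(t,(375+191/k,215+171/k),8))
print("scene seal",ray(s,(200+104/3.671,208+(404-343)/3.671),120),"tip",ray(s,(200+105/3.671,208+(367-343)/3.671),149))
E
```

```text
[[573.  287.1  12.5]
 [600.8 216.7  12.5]
 [507.1 181.6  12.5]
 [480.8 252.   12.5]] [540.44496052 234.32393684  12.5       ]
[np.float64(98.7), np.float64(75.7), np.float64(100.1), np.float64(75.1)]
axis +x yaw 0.36344543054365225
axis +x yaw 0.3579303240675142
captop [540.83982881 233.07241943  40.        ] [539.19726598 239.64708666  40.        ]
seal [ 588.78117404 -251.23488085  122.        ] tip [ 589.40088979 -247.56160699  149.        ] foot [ 591.94393225 -252.23815295    8.        ]
scene seal [ 596.8828655  -244.79152249  120.        ] tip [ 595.59758701 -241.18562367  149.        ]
```

Checked against the given sizes:
- The keeper corners measure 99 x 75.5 mm, against 100 x 76.
- The keeper centre is about (540,234) with yaw 0.36.
- The cap sits near its middle.
- The spacer is near (591,-248).

I'll move over the cap and look with the wrist camera.

```bash
python3 -m creep '[[0,0,0,-36,-17,0,0],[0,0,0,-36,-17,0,0],[0,0,0,-36,-17,0,0],[0,0,0,-36,-17,0,0],[0,0,0,-36,-17,0,0],[0,0,0,-36,-17,0,0],[0,0,0,-36,-17,0,0],[0,0,0,-36,-17,0,0],[0,0,0,-36,-17,0,0],[0,0,0,-36,-17,0,0]]' 60
cat >> h.py <<'E'
from scipy.spatial.transform import Rotation as Ro
def plan(pos,yaw,s):
    R=Ro.from_euler('xyz',s["tcp_rot"]);Rt=Ro.from_euler('xyz',[np.pi,0,yaw])
    print("clk",round(s["clock"],2),"pos",s["eef_pos"].round(2),"rot",s["tcp_rot"].round(4),"F",s["contact_force"].round(2),"open",round(s["opening"],3))
    print("turn",(R.inv()*Rt).as_rotvec().round(4),"shift",R.inv().apply(np.array(pos)-s["eef_pos"]).round(2))
E
python3 - <<'E'
from rig import *; from h import *
plan([540,234,330],1.93,sense())
E
```

```text
clock: 0.98
eef_pos: [523.1, 254.1, 401.3]
tcp_rot: [-3.14, -0.003, 2.719]
contact_force: [1.1, 0.5, -0.1]
opening: 1.0
clk 0.98 pos [523.13 254.14 401.29] rot [-3.1402e+00 -3.1000e-03  2.7188e+00] F [ 1.14  0.52 -0.05] open 1.0
turn [-0.0026 -0.0024  0.7888] shift [-23.87 -11.34  71.23]
```

```bash
python3 -m creep '[[0,0,0,-24,-11,0,0],[0,0,0.113,0,0,9,0],[0,0,0.113,0,0,9,0],[0,0,0.113,0,0,9,0],[0,0,0.113,0,0,9,0],[0,0,0.113,0,0,9,0],[0,0,0.113,0,0,9,0],[0,0,0.113,0,0,9,0],[0,0,0,0,0,0,0]]'
python3 - <<'E'
from rig import *; from h import *
import cv2,pickle
f=grab_frame("wrist");cv2.imwrite("pics/w1.png",f["color"][:,:,::-1]);pickle.dump(f,open("pics/w1.pkl","wb"))
plan([540,234,186],1.93,sense())
E
```

```text
clock: 1.73
eef_pos: [546.8, 223.3, 334.3]
tcp_rot: [-3.138, 0.002, 1.881]
contact_force: [-0.2, -1.0, 0.1]
opening: 1.001
clk 1.78 pos [547.01 223.45 335.16] rot [-3.1389e+00  1.5000e-03  1.8873e+00] F [ 0.16 -0.38  0.07] open 0.998
turn [-0.0027  0.0014 -0.0427] shift [ 12.43  -2.98 149.15]
```

View pics/w1.png

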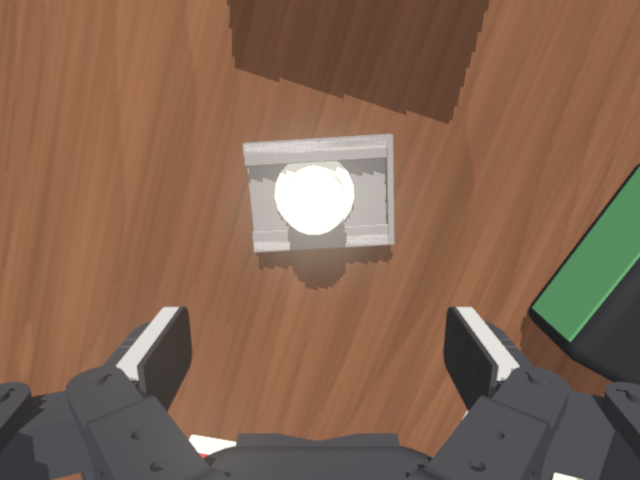

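The wrist view shows the keeper with corners at about (244,143), (392,135), (393,244) and (254,252). Its open end is to the left. The cap top is centred at about (314,193).

```bash
python3 - <<'E'
import pickle,numpy as np,cv2
from h import *
f=pickle.load(open("pics/w1.pkl","rb"))
C=np.array([ray(f,p,12.5)for p in[(244,143),(392,135),(393,244),(254,252)]])
print(C.round(1),C.mean(0).round(1));print([np.linalg.norm(C[i]-C[i-1]).round(1) for i in range(4)])
for a,b in((0,1),(3,2)):
    d=C[b]-C[a];print(np.arctan2(d[1],d[0]))
m=(f["color"].min(2)>225).astype(np.uint8);m[:130]=0;m[260:]=0;m[:,:250]=0;m[:,380:]=0
cs,_=cv2.findContours(m,0,2);c=max(cs,key=cv2.contourArea);print(cv2.boundingRect(c),cv2.minEnclosingCircle(c),cv2.fitEllipse(c))
u=cv2.fitEllipse(c)[0];print(u,ray(f,u,40),ray(f,(314,193),40))
print(np.linalg.norm(ray(f,(274,193),40)-ray(f,(354,193),40)))
E
```

```text
[[483.4 257.9  12.5]
 [575.5 293.   12.5]
 [602.7 222.4  12.5]
 [510.1 186.3  12.5]] [542.9 239.9  12.5]
[np.float64(76.5), np.float64(98.5), np.float64(75.7), np.float64(99.4)]
0.3635730358943242
0.37182596521933337
(275, 165, 79, 69) ((314.0545654296875, 193.87635803222656), 39.94426727294922) ((313.9421691894531, 197.3123321533203), (67.43984985351562, 80.54467010498047), 86.67699432373047)
(313.9421691894531, 197.3123321533203) [537.62570596 242.26457393  40.        ] [536.83269084 244.87099945  40.        ]
49.8821956012832
```

```bash
python3 -c "
import cv2,numpy as np
a=cv2.imread('pics/w1.png')[125:260,235:400]
a=cv2.resize(a,None,fx=4.4,fy=4.4,interpolation=cv2.INTER_CUBIC)
a=np.clip((a.astype(float)-120)*1.9,0,255).astype(np.uint8)
cv2.imwrite('pics/w1z.png',a)"
```

```text
(no output)
```

View pics/w1z.png

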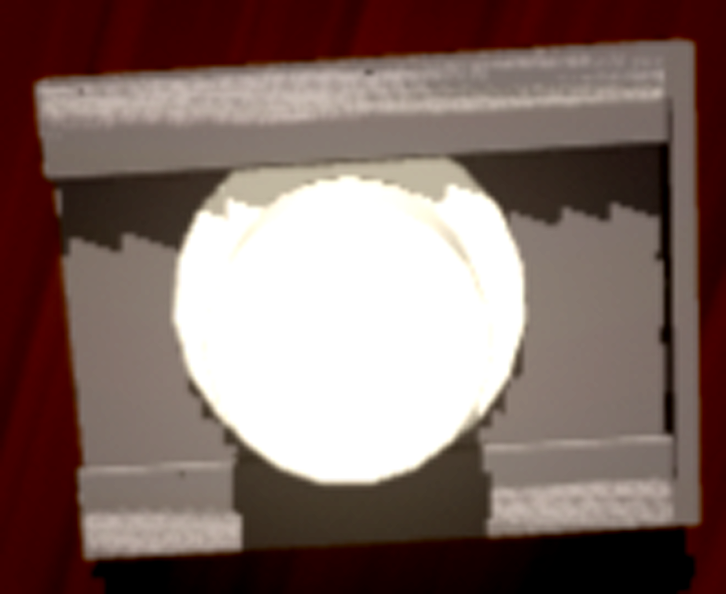

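```bash
python3 - <<'E'
import pickle,numpy as np
from h import *
f=pickle.load(open("pics/w1.pkl","rb"))
print("top",ray(f,(313,200.2),40));fl=ray(f,(314.3,125+305/4.4),7.5);print("flange",fl)
print(np.linalg.norm(ray(f,(313,165.5),40)-ray(f,(313,235),40)),np.linalg.norm(ray(f,(274.3,194),7.5)-ray(f,(354.3,194),7.5)))
for c in((538,239),(538,237),(541,240)):
  print(c,proj(f,(*c,40)),proj(f,(*c,7.5)))
E
```

```text
top [537.62044993 240.3376247   40.        ]
flange [538.76933918 238.42409293   7.5       ]
44.22075036353059 56.061549273458276
(538, 239) [312.93020502 202.38212348] [313.50346002 193.2113753 ]
(538, 237) [311.9659077  205.36169996] [312.63851156 195.89703219]
(541, 240) [317.97044426 202.33013796] [318.01820538 193.16426806]
```

The cap is at about (538.5,238.3) and the flange measures 56.06 mm, which matches. The perpendicular offset in the keeper is about 0. Next I'll align and descend.

```bash
python3 - <<'E'
from rig import *; from h import *
plan([538.5,238,187],1.936,sense())
E
```

```text
clk 1.78 pos [547.01 223.45 335.16] rot [-3.1389e+00  1.5000e-03  1.8873e+00] F [ 0.16 -0.38  0.07] open 0.998
turn [-0.0027  0.0014 -0.0487] shift [ 16.69  -3.17 148.14]
```

```bash
python3 -m creep '[[-0.003,0.001,-0.049,16.5,-3.2,0,0],[0,0,0,0,0,30,0],[0,0,0,0,0,30,0],[0,0,0,0,0,25,0],[0,0,0,0,0,15,0],[0,0,0,0,0,0,0]]'
python3 - <<'E'
from rig import *; from h import *
import cv2,pickle
f=grab_frame("wrist");cv2.imwrite("pics/w2.png",f["color"][:,:,::-1]);pickle.dump(f,open("pics/w2.pkl","wb"))
plan([538.5,238,187],1.936,sense())
E
```

```text
clock: 2.28
eef_pos: [541.4, 240.2, 237.2]
tcp_rot: [3.132, 0.0, 1.967]
contact_force: [-2.2, -0.1, -0.9]
opening: 0.999
clk 2.33 pos [541.69 240.29 238.44] rot [3.1307e+00 2.0000e-04 1.9666e+00] F [0.07 0.64 0.7 ] open 1.002
turn [0.0109 0.     0.0306] shift [-0.87 -4.39 51.4 ]
```

View pics/w2.png

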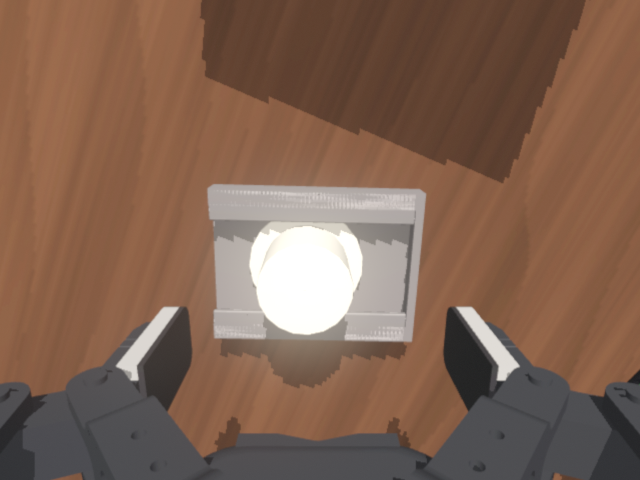

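The wrist view from lower down shows the cap top at about (305,280). The finger midline is at column 317.

```bash
python3 - <<'E'
import pickle,numpy as np
from h import *; from rig import *
f=pickle.load(open("pics/w2.pkl","rb"))
p=ray(f,(305,280),40);print(p,np.linalg.norm(ray(f,(257,280),40)-ray(f,(353,280),40)))
print("flange",ray(f,(306,264),7.5))
C=np.array([ray(f,q,12.5)for q in[(209,186),(424,191),(412,341),(214,339)]]);print(C.mean(0))
for a,b in((0,1),(3,2)):
    d=C[b]-C[a];print(np.arctan2(d[1],d[0]))
plan([p[0],p[1],187],1.936,sense())
E
```

```text
[536.80651779 243.06733724  40.        ] 40.0868157488598
flange [538.44036845 238.9279687    7.5       ]
[542.6831014  240.29724939  12.5       ]
0.3719695567387875
0.3799060066388275
clk 2.33 pos [541.69 240.29 238.44] rot [3.1307e+00 2.0000e-04 1.9666e+00] F [0.07 0.64 0.7 ] open 1.002
turn [0.0109 0.     0.0306] shift [ 4.46 -4.   51.4 ]
```

```bash
python3 -m creep '[[0.011,0,0.028,1.5,-4.2,0,0],[0,0,0,0,0,20,0],[0,0,0,0,0,20,0],[0,0,0,0,0,8,0],[0,0,0,0,0,0,0]]'
python3 - <<'E'
from rig import *; from h import *
import cv2,pickle
f=grab_frame("wrist");cv2.imwrite("pics/w3.png",f["color"][:,:,::-1]);pickle.dump(f,open("pics/w3.pkl","wb"))
plan([538,240.5,187],1.938,sense())
E
```

```text
clock: 2.75
eef_pos: [541.0, 241.8, 197.3]
tcp_rot: [3.131, -0.0, 1.949]
contact_force: [-0.3, 0.1, 0.0]
opening: 1.003
clk 2.8 pos [541.26 241.91 198.08] rot [ 3.1306e+00 -4.0000e-04  1.9487e+00] F [-0.51  0.02 -0.62] open 0.998
turn [ 0.011  -0.0004  0.0107] shift [-0.11 -3.67 11.04]
```

View pics/w3.png

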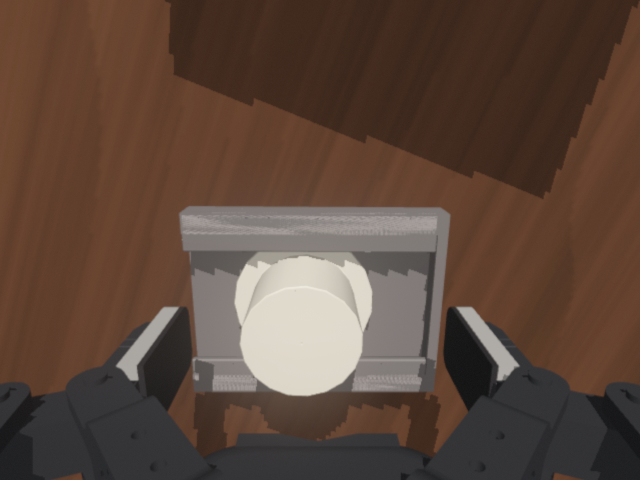

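The cap top is centred at about (302,337), so it is still left of the finger midline at 317. I'll measure again and correct.

```bash
python3 - <<'E'
import pickle,numpy as np
from h import *; from rig import *
f=pickle.load(open("pics/w3.pkl","rb"))
p=ray(f,(302,337),40);print(p,np.linalg.norm(ray(f,(241.5,337),40)-ray(f,(362,337),40)))
print("flange",ray(f,(304,303),7.5))
plan([p[0],p[1],187],1.938,sense())
print(np.linalg.inv(f["T"])[:3,:3]@Ro.from_euler('xyz',sense()["tcp_rot"]).as_matrix())
s=sense();R=Ro.from_euler('xyz',s["tcp_rot"]).as_matrix()
for d in(145,155,165):print(d,proj(f,s["eef_pos"]+R@[0,0,d]))
E
```

```text
[537.84945636 240.68385773  40.        ] 39.865844550793014
flange [538.86392861 238.20434439   7.5       ]
clk 2.8 pos [541.26 241.91 198.08] rot [ 3.1306e+00 -4.0000e-04  1.9487e+00] F [-0.51  0.02 -0.62] open 0.998
turn [ 0.011  -0.0004  0.0107] shift [ 0.12 -3.75 11.04]
[[ 9.98333598e-04  9.99999495e-01  1.11382286e-04]
 [-9.61207905e-01  9.90328453e-04 -2.75823099e-01]
 [-2.75823070e-01  1.68301933e-04  9.61208409e-01]]
145 [318.29715577 358.7472442 ]
155 [318.22797742 341.85302997]
165 [318.1677705  327.14975126]
```

```bash
python3 -m creep '[[0.013,0,0.012,0,-4,5,0],[0.003,0,0,0,-1,5,0],[0,0,0,0,-0.5,2,0],[0,0,0,0,0,0,0]]'
python3 - <<'E'
from rig import *; from h import *
plan([538,240.2,187],1.938,sense())
E
```

```text
clock: 3.13
eef_pos: [537.2, 240.3, 189.2]
tcp_rot: [-3.14, -0.001, 1.937]
contact_force: [0.3, -0.2, 0.6]
opening: 0.998
clk 3.13 pos [537.25 240.33 189.19] rot [-3.1401e+00 -7.0000e-04  1.9369e+00] F [ 0.28 -0.16  0.6 ] open 0.998
turn [-0.0015 -0.0007 -0.0011] shift [-0.39  0.66  2.19]
```

```bash
python3 -m creep '[[0,0,0,0,0,1.5,1],[0,0,0,0,0,0,1],[0,0,0,0,0,0,1],[0,0,0,0,0,0,1],[0,0,0,0,0,0,1],[0,0,0,0,0,0,1],[0,0,0,0,0,0,1],[0,0,0,0,0,0,1]]' 60
python3 - <<'E'
from rig import *; from h import *
import cv2,pickle
for n in("wrist","scene"):
    f=grab_frame(n);cv2.imwrite(f"pics/{n}4.png",f["color"][:,:,::-1]);pickle.dump(f,open(f"pics/{n}4.pkl","wb"))
plan([538,240.2,187],1.938,sense())
a=cv2.imread("pics/wrist4.png");b=cv2.imread("pics/scene4.png")[240:340,360:480]
cv2.imwrite("pics/c4.png",np.hstack([cv2.resize(a,(480,360)),cv2.resize(b,(320,267))[:267].copy() if 0 else cv2.copyMakeBorder(cv2.resize(b,(320,267)),0,93,0,0,cv2.BORDER_CONSTANT)]))
E
```

```text
clock: 3.8
eef_pos: [537.7, 240.5, 188.9]
tcp_rot: [3.141, -0.001, 1.937]
contact_force: [-0.7, 0.4, -0.9]
opening: 0.462
clk 3.9 pos [537.71 240.49 188.87] rot [ 3.1415e+00 -8.0000e-04  1.9373e+00] F [-0.49 -0.84 -0.8 ] open 0.462
turn [ 0.0001 -0.0008 -0.0007] shift [-0.38  0.17  1.87]
```

View pics/c4.png

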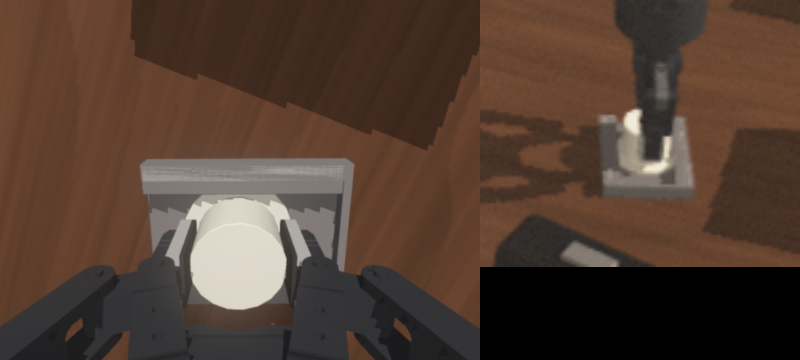

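The cap is gripped (opening 0.46, about 39 mm). I'll slide it out along the keeper's -x, which is tool -y, while watching the force.

```bash
python3 -m creep '[[0,0,0,0,0,-0.8,1],[0,0,0,0,-6,0,1],[0,0,0,0,-10,0,1],[0,0,0,0,-10,0,1]]'
python3 - <<'E'
from rig import *; from h import *
d=np.array([np.cos(.367),np.sin(.367)])
plan([537.7-90*d[0],240.5-90*d[1],189.3],1.938,sense())
E
```

```text
clock: 4.23
eef_pos: [513.2, 231.1, 189.6]
tcp_rot: [3.14, -0.001, 1.937]
contact_force: [-0.4, -0.8, 0.5]
opening: 0.464
clk 4.23 pos [513.16 231.09 189.63] rot [ 3.1398e+00 -8.0000e-04  1.9372e+00] F [-0.42 -0.81  0.46] open 0.464
turn [ 0.0018 -0.0008 -0.0008] shift [-6.000e-02 -6.371e+01  2.100e-01]
```

```bash
python3 -m creep '[[0,0,0,0,-10,0,1],[0,0,0,0,-10,0,1],[0,0,0,0,-10,0,1],[0,0,0,0,-10,0,1],[0,0,0,0,-10,0,1],[0,0,0,0,-10,0,1],[0,0,0,0,-4,0,1],[0,0,0,0,0,0,1]]'
python3 - <<'E'
from rig import *; from h import *
import cv2,pickle
for n in("wrist","top"):
    f=grab_frame(n);cv2.imwrite(f"pics/{n}5.png",f["color"][:,:,::-1]);pickle.dump(f,open(f"pics/{n}5.pkl","wb"))
d=np.array([np.cos(.367),np.sin(.367)])
plan([537.7-90*d[0],240.5-90*d[1],189.3],1.938,sense())
E
```

```text
clock: 4.9
eef_pos: [442.2, 203.7, 189.5]
tcp_rot: [-3.139, -0.001, 1.937]
contact_force: [0.4, 0.2, -0.3]
opening: 0.467
clk 5.0 pos [443.3  204.18 189.58] rot [-3.1399e+00 -7.0000e-04  1.9373e+00] F [-0.19 -0.01 -0.18] open 0.461
turn [-0.0017 -0.0007 -0.0007] shift [ 0.03 11.15  0.26]
```

View pics/wrist5.png

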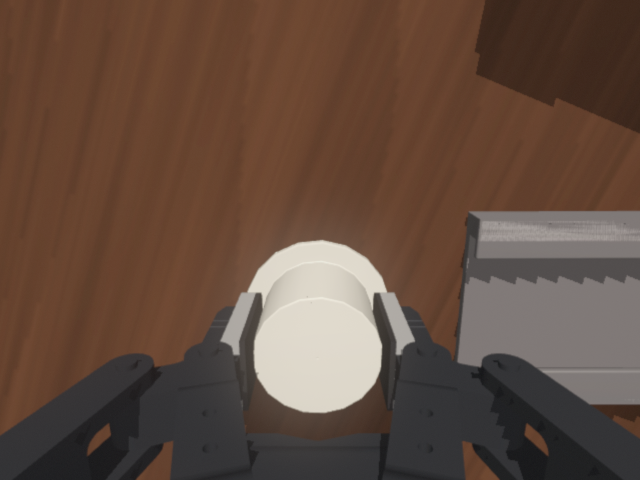

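The cap is fully out, 101 mm from where it started and clear of the lips. Next I'll lift it.

```bash
python3 -m creep '[[0,0,0,0,0,-20,1],[0,0,0,0,0,-35,1],[0,0,0,0,0,-35,1],[0,0,0,0,0,-35,1],[0,0,0,0,0,-35,1],[0,0,0,0,0,-35,1],[0,0,0,0,0,-10,1],[0,0,0,0,0,0,1]]'
python3 - <<'E'
from rig import *; from h import *
import pickle
s=sense();plan([615,-309,395],1.937,s)
f=pickle.load(open("pics/wrist5.pkl","rb"))
print("cap top",ray(f,(318,347),40.5),np.linalg.norm(ray(f,(254.5,347),40.5)-ray(f,(382,347),40.5)),"flange",ray(f,(317.5,309),8))
E
```

```text
clock: 5.67
eef_pos: [447.5, 205.7, 404.8]
tcp_rot: [3.14, -0.001, 1.937]
contact_force: [-0.1, -0.0, -1.0]
opening: 0.468
clk 5.67 pos [447.48 205.68 404.85] rot [ 3.1404e+00 -8.0000e-04  1.9371e+00] F [-0.05 -0.   -1.  ] open 0.468
turn [ 0.0012 -0.0008  0.0001] shift [-540.54  -27.94    9.39]
cap top [441.59758466 204.95482591  40.5       ] 39.713293292615646 flange [442.31218915 202.52620755   8.        ]
```

```bash
python3 -m creep '[[0,0,0,-20,-1,0,1],[0,0,0,-36,-2,0,1],[0,0,0,-36,-2,0,1],[0,0,0,-36,-2,0,1],[0,0,0,-36,-2,0,1],[0,0,0,-36,-2,0,1],[0,0,0,-36,-2,0,1],[0,0,0,-36,-2,0,1],[0,0,0,-36,-2,0,1],[0,0,0,-36,-2,0,1]]'
python3 - <<'E'
from rig import *; from h import *
s=sense();plan([615,-309,395],1.937,s)
E
```

```text
clock: 6.5
eef_pos: [558.8, -130.7, 396.3]
tcp_rot: [3.139, -0.006, 1.947]
contact_force: [1.2, 0.5, 0.5]
opening: 0.466
clk 6.5 pos [ 558.78 -130.66  396.28] rot [ 3.1391 -0.0057  1.9466] F [1.24 0.46 0.49] open 0.466
turn [ 0.0024 -0.0057  0.0096] shift [-186.53  -13.17    0.19]
```

```bash
python3 -m creep '[[0,0,0,-36,-2,0,1],[0,0,0,-36,-2,0,1],[0,0,0,-36,-2,0,1],[0,0,0,-36,-3,0,1],[0.002,-0.006,0,-30,-3,0,1],[0,0,0,-12,-1,0,1],[0,0,0,0,0,0,1]]'
python3 - <<'E'
from rig import *; from h import *
import cv2,pickle
for n in("wrist","scene"):
    f=grab_frame(n);cv2.imwrite(f"pics/{n}6.png",f["color"][:,:,::-1]);pickle.dump(f,open(f"pics/{n}6.pkl","wb"))
s=sense();plan([590,-244,395],1.937,s);print(s["qpos"])
E
```

```text
clock: 7.08
eef_pos: [617.7, -326.0, 382.1]
tcp_rot: [-3.136, -0.004, 1.941]
contact_force: [-0.1, 0.2, -0.2]
opening: 0.462
clk 7.18 pos [ 617.11 -323.44  382.3 ] rot [-3.1352 -0.0056  1.9418] F [-0.85 -0.04 -1.15] open 0.462
turn [-0.0064 -0.0056  0.0048] shift [ 83.94   3.46 -12.25]
[-4.84636672e-01  4.85021232e-01  1.48256198e+00 -1.25098736e-03
  1.18240994e+00 -8.55189071e-01]
```

View pics/wrist6.png

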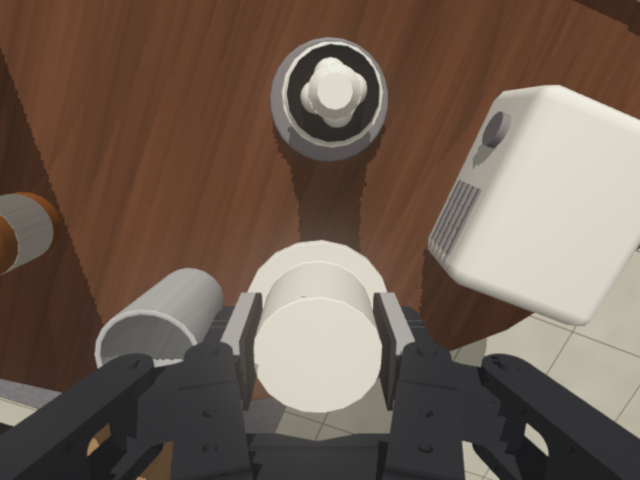

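The wrist view shows the spacer clearly. The stud tip is at about (335,92), inside the black seal ring at about (331,92). I'll zoom to measure it.

```bash
python3 - <<'E'
import cv2,pickle
from h import *
a=cv2.imread('pics/wrist6.png')
cv2.imwrite('pics/z6.png',cv2.resize(a[30:170,260:400],(600,600),interpolation=cv2.INTER_CUBIC))
f=pickle.load(open("pics/wrist6.pkl","rb"))
g=cv2.cvtColor(a,cv2.COLOR_BGR2GRAY);m=(g<70).astype(np.uint8);M=np.zeros_like(m);M[30:150,275:385]=1;m*=M
cs,_=cv2.findContours(m,0,2);c=max(cs,key=cv2.contourArea);e=cv2.fitEllipse(c);print(e)
for z in(117,122):print(z,ray(f,e[0],z))
E
```

```text
((332.7135925292969, 92.93779754638672), (89.92847442626953, 95.31655883789062), 5.353707313537598)
117 [ 593.91549766 -246.37787482  117.        ]
122 [ 593.87234444 -246.66914     122.        ]
```

View pics/z6.png

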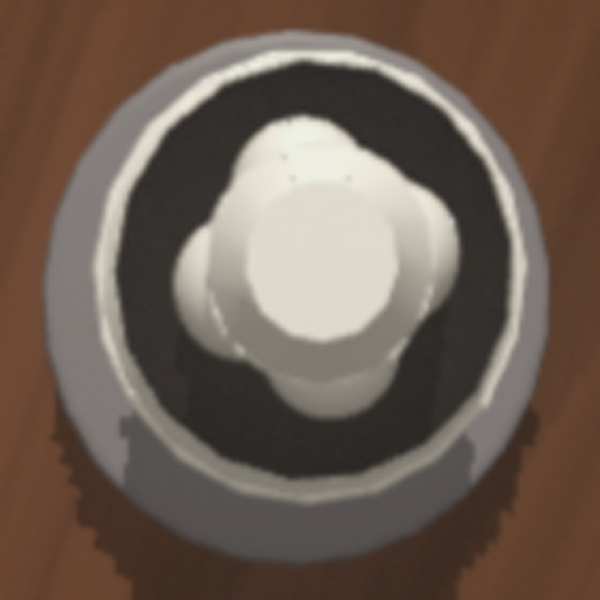

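```bash
python3 - <<'E'
import pickle
from h import *; from rig import *
f=pickle.load(open("pics/wrist6.pkl","rb"))
print("tip",ray(f,(335.4,90.9),149),"d",np.linalg.norm(ray(f,(335.4-17.6,90.9),149)-ray(f,(335.4+17.6,90.9),149)))
print("seal d",np.linalg.norm(ray(f,(287.1,93),122)-ray(f,(379.5,93),122)))
s=sense();print("cap top",ray(f,(318.5,349),s["eef_pos"][2]-149),"tcp",s["eef_pos"], "tool axis px",proj(f,s["eef_pos"]+Ro.from_euler('xyz',s["tcp_rot"]).apply([0,0,149])))
fs=pickle.load(open("pics/scene6.pkl","rb"));print(proj(fs,[593.5,-245.5,149]),proj(fs,[593.5,-245.5,122]))
plan([593.8,-246,378],1.937,s)
E
```

```text
tip [ 594.44271052 -246.99750946  149.        ] d 15.829925140191614
seal d 47.139457386392976
cap top [ 616.88693871 -325.0200203   233.30368483] tcp [ 617.10537924 -323.44372742  382.30368483] tool axis px [317.93595408 342.62208747]
[227.57502053 213.77878174] [228.74592528 223.20717535]
clk 7.18 pos [ 617.11 -323.44  382.3 ] rot [-3.1352 -0.0056  1.9418] F [-0.85 -0.04 -1.15] open 0.462
turn [-0.0064 -0.0056  0.0048] shift [80.6   6.39  4.71]
```

```bash
python3 -m creep '[[-0.006,-0.006,0.005,15,2,0,1],[0,0,0,25,2,0,1],[0,0,0,25,2,0,1],[0,0,0,12,0,3,1],[0,0,0,0,0,3,1],[0,0,0,0,0,0,1]]'
python3 - <<'E'
from rig import *; from h import *
plan([594.8,-246.2,345],1.937,sense())
E
```

```text
clock: 7.68
eef_pos: [592.1, -237.8, 374.0]
tcp_rot: [-3.14, -0.005, 1.942]
contact_force: [0.7, 0.2, -1.2]
opening: 0.462
clk 7.68 pos [ 592.07 -237.82  373.96] rot [-3.1397 -0.0048  1.9418] F [ 0.68  0.2  -1.17] open 0.462
turn [-0.0019 -0.0048  0.0048] shift [-8.94 -0.44 28.92]
```

```bash
python3 -m creep '[[-0.002,-0.006,0.005,-9,-0.5,0,1],[0,-0.002,0,-1,0,10,1],[0,0,0,0,0,12,1],[0,0,0,0,0,5,1],[0,0,0,0,0,0,1]]'
python3 - <<'E'
from rig import *; from h import *
import cv2,pickle
s=sense();plan([594.8,-246.2,345],1.937,s)
for n in("wrist","scene"):
    f=grab_frame(n);cv2.imwrite(f"pics/{n}7.png",f["color"][:,:,::-1]);pickle.dump(f,open(f"pics/{n}7.pkl","wb"))
a=cv2.imread("pics/wrist7.png");b=cv2.imread("pics/scene7.png")[130:280,160:300]
cv2.imwrite("pics/c7.png",np.hstack([cv2.resize(a,(480,360)),cv2.resize(b,(320,360))[:, :320]]))
E
```

```text
clock: 8.1
eef_pos: [596.4, -249.0, 344.5]
tcp_rot: [3.14, 0.006, 1.937]
contact_force: [-0.4, -0.4, -0.4]
opening: 0.461
clk 8.1 pos [ 596.44 -249.    344.49] rot [3.14   0.0056 1.9371] F [-0.41 -0.36 -0.43] open 0.461
turn [0.0016 0.0056 0.0001] shift [ 3.2  -0.53 -0.53]
```

View pics/c7.png

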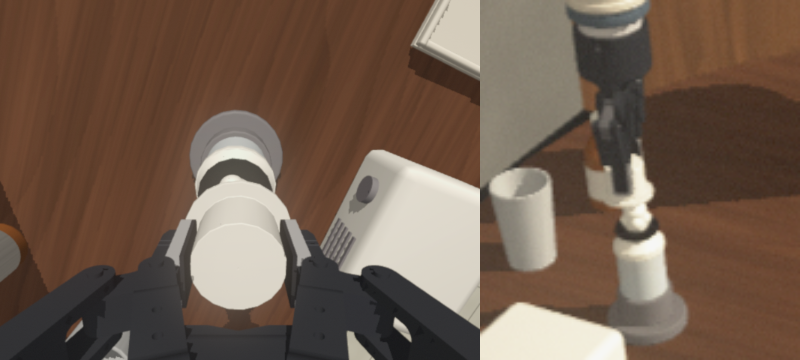

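```bash
python3 - <<'E'
from h import *
import cv2,pickle
f=pickle.load(open("pics/scene7.pkl","rb"))
a=cv2.imread("pics/scene7.png")
b=cv2.resize(a[180:255,195:265],(560,600),interpolation=cv2.INTER_CUBIC);
for z,c in((159.5,(0,0,255)),(195.5,(0,255,0)),(149,(255,0,0))):
    u=proj(f,[594.8,-246.2,z]);print(z,u)
    u=proj(f,[596.4-.358*0,-249,z]);print(" tcp",u)
w=cv2.imread("pics/wrist7.png")[130:420,230:410]
cv2.imwrite("pics/z7.png",np.hstack([b,cv2.resize(w,(240,600)) if 0 else cv2.copyMakeBorder(cv2.resize(w,(240,387)),0,213,0,0,cv2.BORDER_CONSTANT)]))
E
```

```text
159.5 [226.57891839 210.25066719]
 tcp [225.24772012 210.32603353]
195.5 [224.95950781 197.2724868 ]
 tcp [223.60985909 197.34751568]
149 [227.04301592 213.97000906]
 tcp [225.7171044  214.04546526]
```

View pics/z7.png

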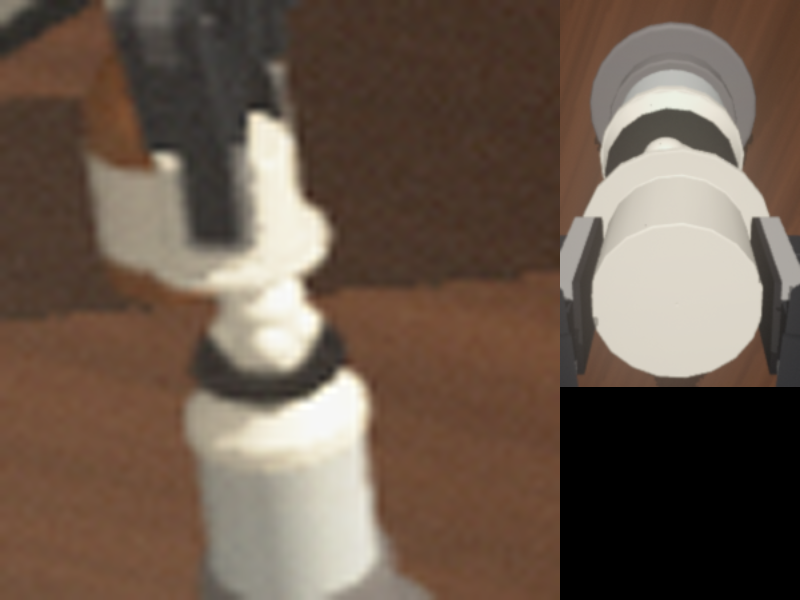

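The scene crop puts the cap about 3 mm left of the spacer axis. The computed correction agrees: +3.2 mm in tool x. I'll apply it along with the small tilt correction.

```bash
python3 -m creep '[[0.002,0.006,0,4,-0.5,0,1],[0,0,0,0.5,0,0,1],[0,0,0,0,0,0,1]]'
python3 - <<'E'
from rig import *; from h import *
s=sense();plan([594.8,-246.2,345],1.937,s)
E
```

```text
clock: 8.45
eef_pos: [594.4, -245.1, 345.6]
tcp_rot: [-3.142, -0.001, 1.936]
contact_force: [-0.7, 0.2, -0.5]
opening: 0.465
clk 8.45 pos [ 594.42 -245.12  345.62] rot [-3.1415e+00 -6.0000e-04  1.9363e+00] F [-0.74  0.2  -0.55] open 0.465
turn [-0.     -0.0006 -0.0007] shift [-1.15 -0.04  0.62]
```

```bash
python3 -m creep '[[0,0,0,-1,0,5,1],[0,0,0,0,0,6,1],[0,0,0,0,0,4,1],[0,0,0,0,0,0,1]]'
python3 - <<'E'
from rig import *; from h import *
import cv2,pickle
s=sense();plan([594.8,-246.2,307],1.937,s);print(s["wrist_torque"].round(2))
f=grab_frame("scene");cv2.imwrite("pics/s8.png",cv2.resize(f["color"][180:255,195:265,::-1],(560,600),interpolation=cv2.INTER_CUBIC))
E
```

```text
clock: 8.78
eef_pos: [595.0, -246.0, 330.3]
tcp_rot: [3.14, 0.001, 1.937]
contact_force: [0.1, 0.6, -0.3]
opening: 0.461
clk 8.78 pos [ 595.02 -246.    330.29] rot [3.1401e+00 8.0000e-04 1.9366e+00] F [ 0.12  0.65 -0.33] open 0.461
turn [ 0.0015  0.0008 -0.0004] shift [-0.09 -0.31 23.29]
[ 0.01  0.03 -0.03]
```

View pics/s8.png

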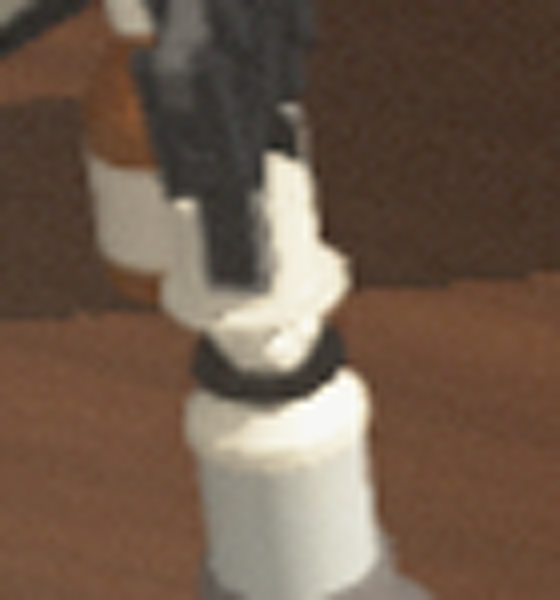

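The scene view now shows the flange centred over the stud, with the flange centre at about column 255 against 258 expected. The tip has entered the hole with no force. I'll press down in small steps.

```bash
python3 -m creep '[[0,0,0,0,0,4,1],[0,0,0,0,0,3,1],[0,0,0,0,0,2,1]]'; python3 -m creep '[[0,0,0,0,0,2,1],[0,0,0,0,0,2,1]]'; python3 -m creep '[[0,0,0,0,0,2,1],[0,0,0,0,0,2,1]]'
```

```text
clock: 9.08
eef_pos: [594.9, -245.9, 321.3]
tcp_rot: [3.14, 0.0, 1.937]
contact_force: [-0.6, -0.8, 0.2]
opening: 0.459
clock: 9.25
eef_pos: [595.0, -246.1, 318.4]
tcp_rot: [3.14, 0.001, 1.937]
contact_force: [-6.7, 2.6, 15.2]
opening: 0.461
clock: 9.42
eef_pos: [594.5, -246.0, 316.5]
tcp_rot: [3.142, 0.0, 1.937]
contact_force: [-7.0, 2.8, 16.4]
opening: 0.465
```

```bash
python3 -m creep '[[0,0,0,0.5,-0.7,1.5,1],[0,0,0,0.2,-0.3,1.5,1]]'; python3 -m creep '[[0,0,0,0,0,2,1],[0,0,0,0,0,2,1]]'
```

```text
clock: 9.58
eef_pos: [593.8, -245.7, 316.3]
tcp_rot: [3.139, 0.002, 1.937]
contact_force: [-4.7, 1.7, 13.5]
opening: 0.466
clock: 9.75
eef_pos: [593.7, -245.6, 315.3]
tcp_rot: [3.139, 0.002, 1.937]
contact_force: [-6.6, 3.6, 11.4]
opening: 0.463
```

```bash
python3 -m creep '[[0,0,0,0.6,-0.6,1.5,1],[0,0,0,0.3,-0.3,2,1]]'; python3 -m creep '[[0,0,0,0,0,2,1],[0,0,0,0,0,2,1]]'
python3 - <<'E'
from rig import *; from h import *
s=sense();plan([594.8,-246.2,307],1.937,s);print(s["wrist_torque"].round(2))
E
```

```text
clock: 9.92
eef_pos: [592.8, -245.1, 313.7]
tcp_rot: [3.137, 0.003, 1.937]
contact_force: [-2.5, -0.9, 9.5]
opening: 0.461
clock: 10.08
eef_pos: [592.7, -245.0, 311.0]
tcp_rot: [3.137, 0.004, 1.937]
contact_force: [-3.2, 0.8, 0.2]
opening: 0.46
clk 10.08 pos [ 592.68 -245.01  310.98] rot [3.1369 0.0035 1.9366] F [-3.17  0.83  0.16] open 0.46
turn [ 0.0046  0.0035 -0.0004] shift [-1.86  1.53  3.99]
[0.28 0.46 0.05]
```

```bash
python3 -m creep '[[0.005,0.004,0,0.2,-0.2,2,1],[0,0,0,0,0,2,1]]'; python3 -m creep '[[0,0,0,0,0,1,1],[0,0,0,0,0,1,1]]'
python3 - <<'E'
from rig import *; from h import *
s=sense();plan([594.8,-246.2,307],1.937,s);print(s["wrist_torque"].round(2))
E
```

```text
clock: 10.25
eef_pos: [593.0, -245.1, 307.3]
tcp_rot: [3.14, 0.001, 1.937]
contact_force: [-1.2, 1.2, -1.2]
opening: 0.461
clock: 10.42
eef_pos: [593.1, -245.1, 304.7]
tcp_rot: [3.14, 0.001, 1.937]
contact_force: [-1.4, 1.0, 4.9]
opening: 0.46
clk 10.42 pos [ 593.13 -245.12  304.74] rot [3.1404e+00 9.0000e-04 1.9366e+00] F [-1.44  1.    4.91] open 0.46
turn [ 0.0011  0.0009 -0.0004] shift [-1.61  1.17 -2.26]
[0.14 0.31 0.03]
```

```bash
python3 -m creep '[[0,0,0,0,0,1,1],[0,0,0,0,0,1,1]]'; python3 -m creep '[[0,0,0,0,0,0.5,1],[0,0,0,0,0,0.5,1]]'; python3 -m creep '[[0,0,0,0,0,0.5,1],[0,0,0,0,0,0.5,1]]'
```

```text
clock: 10.58
eef_pos: [593.2, -245.2, 303.3]
tcp_rot: [3.141, 0.001, 1.937]
contact_force: [-2.8, 1.3, 10.3]
opening: 0.466
clock: 10.75
eef_pos: [593.2, -245.1, 303.5]
tcp_rot: [3.141, 0.001, 1.937]
contact_force: [-2.9, 1.9, 8.8]
opening: 0.459
clock: 10.92
eef_pos: [593.2, -245.1, 303.8]
tcp_rot: [3.141, 0.001, 1.937]
contact_force: [-3.0, 1.4, 7.9]
opening: 0.464
```

```bash
python3 -m creep '[[0,0,0,0.1,-0.2,1,1],[0,0,0,0,0,1,1],[0,0,0,0,0,1,1],[0,0,0,0,0,1,1]]'; python3 -m creep '[[0,0,0,0,0,1,1],[0,0,0,0,0,1,1],[0,0,0,0,0,1,1],[0,0,0,0,0,1,1]]'
```

```text
clock: 11.25
eef_pos: [593.0, -245.1, 302.9]
tcp_rot: [3.14, 0.001, 1.937]
contact_force: [-3.7, 1.7, 10.6]
opening: 0.464
clock: 11.58
eef_pos: [593.0, -245.1, 302.7]
tcp_rot: [3.14, 0.002, 1.937]
contact_force: [-4.0, 2.8, 10.1]
opening: 0.466
```

The push is stable at about 10.3 N. I'll check that the cap is seated and the force holds.

```bash
python3 - <<'E'
from rig import *; from h import *
import cv2
for i in range(4):
    f=grab_frame("scene");print(sense()["contact_force"].round(1),sense()["eef_pos"].round(2))
w=grab_frame("wrist");b=cv2.resize(f["color"][180:255,195:265,::-1],(320,343),interpolation=cv2.INTER_CUBIC)
cv2.imwrite("pics/c9.png",np.hstack([cv2.resize(w["color"][:,:,::-1],(457,343)),b]));plan([593,-245,303],1.937,sense())
f=grab_frame("top");cv2.imwrite("pics/top9.png",f["color"][:,:,::-1])
E
```

```text
[-4.2  1.8 12.3] [ 592.97 -245.05  302.71]
[-3.8  2.  10.5] [ 592.99 -245.06  302.7 ]
[-4.6  2.7 11.7] [ 592.97 -245.06  302.75]
[-3.7  2.4 11.2] [ 592.96 -245.04  302.68]
clk 11.83 pos [ 592.97 -245.05  302.71] rot [3.1397e+00 1.7000e-03 1.9368e+00] F [-3.4   2.16 11.92] open 0.465
turn [ 0.0018  0.0017 -0.0002] shift [ 0.04  0.05 -0.29]
```

View pics/c9.png

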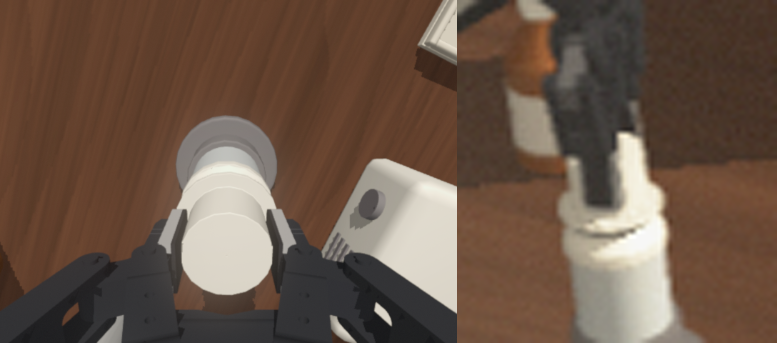

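View pics/top9.png

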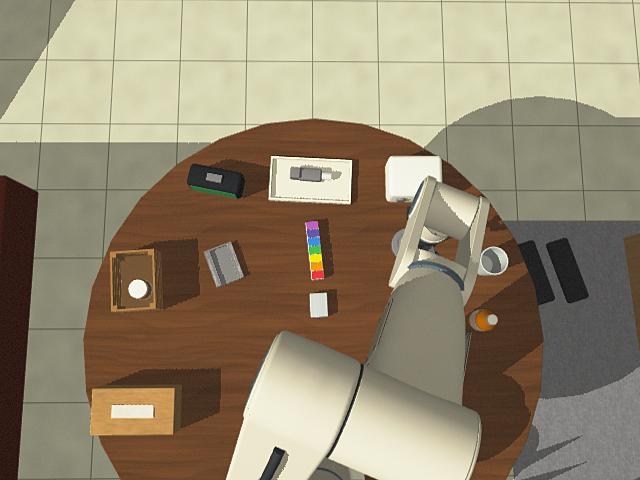

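```bash
python3 - <<'E'
from rig import *; from h import *
import cv2
f=grab_frame("scene");print(sense()["contact_force"].round(1))
cv2.imwrite("pics/z10.png",cv2.resize(f["color"][205:250,210:255,::-1],(600,600),interpolation=cv2.INTER_NEAREST))
E
```

```text
[-3.2  2.1 11.3]
```

View pics/z10.png

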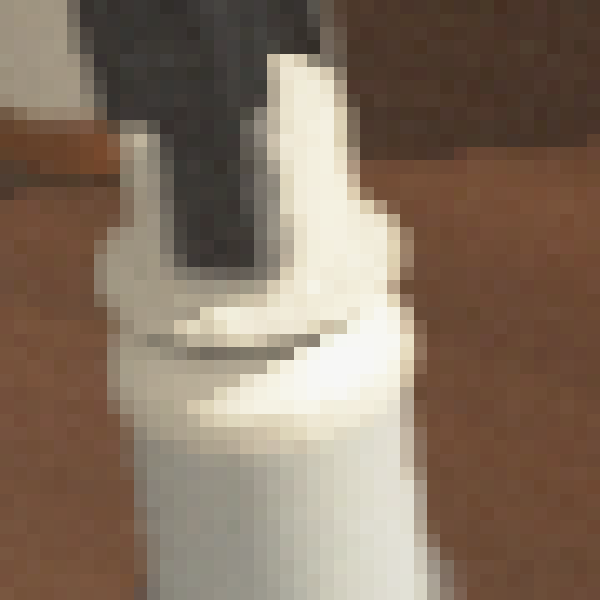

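The cap is flat on the squashed seal, with only a thin even dark line showing. The force is steady at about 11 N, so I'll hand the job in.

```bash
python3 - <<'E'
from rig import *
print(job.sign_off()); s=sense();print(s["clock"],s["contact_force"],s["eef_pos"])
E
```

```text
the job is handed in; nothing more can be done
None
the job is handed in; nothing more can be done
```

The cap is on the spacer mouthpiece, clicked home, and the job was handed in at about 12 s with the gripper still pushing it down. I gripped it at 60 N, slid it 101 mm out of the keeper's open end, lifted it over and pressed it straight down.

- **Click:** the resistance peaked at about 16 N, slightly above the 6 to 15 N given. It fell to about 0 N, then rose again as the cap met the seal.
- **Push at the end:** the readings held steady between 10.1 and 12.3 N, with the seal squashed by about 4 mm. That depth assumes the cap did not slip in the pads; it is also about the seal's 4 mm limit, where 12 N is expected.
- **Sideways force:** about 4 N remained. The stud was about 2 mm from where I had measured it, and I corrected most of that during the press.
- **Seating:** the scene view shows the cap low on the spacer with only a thin dark line under the flange. The gripper was tilted by about 0.002 rad.
- **Other things on the table:** the top view shows them unmoved. The arm hides part of that view.
- **Camera disagreement:** the top camera differed from the wrist camera and the actual grasp by up to about 7 mm, so I aligned by the wrist and scene cameras.
- **After hand-in:** the state could no longer be read, so the last second was not checked.

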